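Close a tray of capsules in the hand filler

ROBOT

A 6-joint arm with a two-finger parallel gripper is mounted at the origin on the work surface. World frame = base frame: x ahead of the robot, y to its left, z up, the work surface at z = 0. Lengths are in m, angles in rad, forces in N, time in s.
With the tool pointing down it reaches from about 0.4 to 0.825 m from the base axis. Payload 7 kg.
Tool frame: the origin (TCP) lies at the very end of the fingers, on their centre line; the grasp point (between the pads) lies 19 mm behind it (arm.pinch_z is the z of the grasp point in the tool frame, in m); z points along the fingers, y is the direction in which the jaws open and shut (so a half turn about z gives the same grasp; the last joint's range is limited). The gripper opens to 88 mm and grips with 3 to 60 N. Pads are 19 mm wide; open, the fingers measure 130 mm over their backs; the gripper's body (78 mm by 193 mm) begins 47 mm behind the grasp point.
Start: joints at [0.288, 0.359, 0.012, 0, -1.224, -0.288], TCP at [0.675, -0, 0.227] pointing down, gripper open.
Joint ranges: [-3.07, 3.07], [-1.43, 2.12], [-1.02, 1.25], [-3.03, 1.67], [-3.05, -0], [-3.03, 3.03]. Speed limits (rad/s): [2.39, 2.39, 3.01, 3.14, 3.14, 3.14].

INTERFACE

Orientations are given as [roll, pitch, yaw] about the fixed x, y, z axes, in that order (R = Rz(yaw) Ry(pitch) Rx(roll)).
In Python, from station import arm gives the robot as it stands.
- The arm moves only by the tool drive_tool, never from a script. Its argument "targets" is a list of rows, each a list of 6 numbers: the shift along the world's x, y, z in units of 0.04 m (1.0 is 0.04 m), then the turn, a rotation vector about the world's x, y, z in units of 6 degrees (1.0 is 6 degrees). In form: [[x, y, z, wx, wy, wz], ...]. A call has 1 to 5 rows; each row shifts and turns the commanded pose from where the row before left it; what a row does not reach is not made up. A row lasts 1/8 s, in which the tool goes at most 62.5 mm and 10.7 degrees, less where a joint would pass 70% of its speed; a pose out of reach is approached as far as the arm can. A call with a number of a shift or a turn outside -1 to 1 is refused whole. A call with a gripper value outside its range is refused whole. "claw" is the opening, from 0 (shut) to 1 (fully open), set as the call begins (left out, the last holds). The fingers move at their own pace and stop on an object; "newtons" is the grip in N (left out, the last holds). Time passes only in rows, so rows that do not move let the fingers close. It gives the time, the measured TCP pose, the force and the opening at its end, in the units of the state.
- arm.get_state(): the state, without advancing time (a new reading comes with each control period).
- arm.grab_frame(name): name is "scene" or "side" or "wrist"; returns (picture, depth): 420x560x3 uint8, red, green, blue; 420x560 float32, m along the optical axis (not along the pixel's ray), 0 where there is no reading.
- arm.get_calibration(name): a dict with "mtx" (3x3 intrinsics, pixels), "origin" and "rotation" of the camera in the world. Camera axes: x right, y up, looking along -z (the intrinsics and any distortion apply to the point x, -y, -z); pixel columns grow to the right and rows downward; lengths in m; the calibration is good to about 2 mm. A picture is of the moment at which its call begins: read the wrist's pose just before it. get_calibration takes no time and is no camera call; for the wrist camera it gives the pose at the moment of the call.
- arm.job_done(): hands the job in, once; it reports no verdict.
Trained networks look in the newest picture that a camera, given by its name, has taken for a name from the list of things; names that differ only in an ending like _2 or _b are one class to them, and where a whole thing is asked for, a point or a joint stands for the part that bears it (a point fixed in the world has none). Each returns a list of dicts, best first, with "score" (0 to 1); they miss things now and then, are a little off and sometimes report something else, mostly with a low value. They report only what shows in the picture. A call takes as long as a camera call. They do not tell look-alikes from the thing itself.
- arm.search_frame(target, camera): "point" ([x, y, z] in m, in the coordinates of the camera as it stood for that picture, good to about 4 mm: the middle of the surface that is visible of it).
- arm.cut_out(target, camera): "pixels" (420x560 bool, what is visible of it).
- arm.landmark_of(target, camera): "point" ([x, y, z] in m, in the coordinates of the camera as it stood for that picture, good to about 4 mm: a listed point, or the origin of a listed thing).
The state is a dict: "t": time; "q": joint angles; "qd": joint speeds; "joint_efforts": joint torques, N m; "eef_pos": TCP position; "ee_rot": TCP orientation; "force": force on the tool from outside, world axes, zero at the start; "moment": the same for the moment, N m; "width": finger opening in m.
Only numpy, scipy, OpenCV 4.12 (cv2) and the standard library are available. Lean on these libraries where they do the work, as an engineer would, in place of code of your own. Each camera call takes 0.05 s, during which the arm holds its last target. There are 200 camera calls.

TASK

The capsule bodies in the hand filler are full: swing its sprung settling lever right to its stop and let it spring back all the way, then lift the white cap plate off its rest, keep it level and set it over the filler's two dowels. Press it down until the sprung body plate is fully down so that the capsules close, and finish while still holding it pressed there with the gripper; leave the other things on the bench where they are.

Things in the scene. Friction and masses are not known exactly. Their poses are not given: they have to be found in the camera images.
- filler: hand capsule filler, fixed to the bench: aluminium foot 136 x 196 mm, grey frame, and on it the sprung body plate (blue, 110 x 160 x 10 mm, full of ivory capsule bodies). Origin at the centre of its underside, z up, y along its long side, x across. Two upright steel dowels, 10 mm thick with tips tapering to 4 mm over the last 8 mm, stand at x = 0, y = -70 and y = +70 mm; their tips are 106 mm above the bench. The settling lever is at its -y end
- bed (a joint): how far the sprung body plate is pressed down, m: 0 is up (its flat top then 66 mm above the bench, ivory bodies 3.5 mm prouder, these slip into the cap plate without resistance), 0.008 is fully down on its stop. Its springs push up with about 4 N net at the top and 12 N at the bottom; it rises again when let go. The lever also dips it by up to 4 mm
- dowel_a (a point): tip of the dowel at the lever's end (filler y = -70 mm), 106 mm above the bench
- dowel_b (a point): tip of the other dowel (filler y = +70 mm)
- lever (a joint): settling lever, rad: 0 at rest leaning towards the filler's +x by 0.5 rad from upright; grows as it swings over the top towards -x, to its stop at 0.75 (then 0.25 rad beyond upright). A spring brings it back; about 3 N at the grip to start and 8 N at the stop, where its cam dips the body plate
- lever_grip (a point): middle of the lever's red grip, a level cylinder 18 mm thick and 50 mm long along the filler's y; 95 mm from the hinge axis, free on all sides but its inner end
- lever_hinge (a point): point on the lever's hinge axis straight below the sweep of lever_grip, 42 mm above the bench; the axis runs along the filler's y
- caps: cap plate, loose, about 260 g: white plate 110 x 160 x 14 mm full of red capsule caps, with a black grip bar above it. Origin at the centre of its underside, z up, y along its long side. Two 12 mm through holes at x = 0, y = -70 and +70 mm fit the dowels; it fits either way round. It starts lying on its rest, long side roughly along the world's y, underside 30 mm above the bench
- caps_grip (a point): centre of the cap plate's grip bar, 41 mm above the plate's underside. The bar is 16 mm thick (along the plate's x), 100 mm long (along y), 30 mm tall, its top 56 mm above the plate's underside and 12 mm of space (two small posts) below it
- rest: fixed grey rest on which the cap plate lies: 120 x 130 mm foot with two rails, 30 mm tall; origin at the centre of its underside
- tamper: tamper left on the bench: green plate 56 x 100 mm with steel pins below and a knob, 50 mm tall; origin under its centre. A bystander
- jar: amber screw jar with white lid, 60 mm across, 85 mm tall; origin at the centre of its underside. A bystander
- spatula: steel laboratory micro spatula, a thin flat bar 192 mm long, up to 12 mm wide and 5 mm thick, lying flat on the bench. A bystander
- lid: loose white screw lid, 62 mm across, 14 mm high, lying flat. A bystander
- tube_rack: magenta tube rack 75 x 210 x 28 mm with small tubes, 37 mm tall in all. A bystander
- beaker: clear plastic beaker 104 mm across, 140 mm tall. A bystander
- reagent: clear reagent bottle with orange cap, 66 mm across, 170 mm tall. A bystander
There are look-alikes about, which are no part of the job. Several things have the shape of the caps; the one meant has the colours described above.

How it is judged:
By the outcome, as a careful person would: the job done as asked, in the order asked, and still so for the second after the job is handed in, while the arm keeps its last pose, push and grip.
It also fails if it takes over 64 s, if anything falls off the work surface, if the arm or the gripper's body presses on something with over 40 N, if the wrist force passes 120 N, or if a joint passes its speed limit or range.

## Working session

There is one attempt and no reset: what is moved stays moved. The work goes in short steps, Python scripts to look and compute and a tool call to move; the robot and the scene stay as the last step left them, time stands still between calls to the robot, and variables do not carry over. Pictures are saved under pics/ and viewed, about 8 in all and at most 12, crops included, and the job is handed in when it is done.

Besides the shell and the picture viewer there is one more tool, called after ">>>" by a JSON object that holds its "op" and its "data". drive_tool: Moves the arm, as the interface text tells. Shifts and turns lie within -1 to 1; 1 stands for 0.04 m of shift or 6 degrees of turn. Its arguments: {"type":"object","properties":{"targets":{"type":"array"},"claw":{"type":"number"},"newtons":{"type":"number"}},"required":["targets"]}

```bash
mkdir -p pics
cat > h.py <<'E'
from station import arm
import numpy as np, cv2
def w(cam,p,cal=None):
    c=cal or arm.get_calibration(cam); return np.array(c["origin"])+np.array(c["rotation"])@np.array(p)
def px(cam,P):
    c=arm.get_calibration(cam); q=np.array(c["rotation"]).T@(np.array(P)-c["origin"]); q=q*[1,-1,-1]; u=np.array(c["mtx"])@q; return (u[:2]/u[2]).round(0)
def lm(cam,names,f="landmark_of"):
    for n in names:
        for d in getattr(arm,f)(n,cam)[:4]:
            P=w(cam,d["point"]); print(cam,n,round(d["score"],2),P.round(4),px(cam,P))
def save(cam,name):
    im,d=arm.grab_frame(cam); cv2.imwrite("pics/"+name,im[:,:,::-1]); return im,d
E
python3 - <<'E'
from h import *
for c in("scene","side"):
    save(c,c+"0.png")
    lm(c,["caps","caps_grip","filler","dowel_a","dowel_b","lever_grip","lever_hinge","rest"])
print(arm.get_state())
E
```

```text
Traceback (most recent call last):
  File "h.py", line 10, in lm
    P=w(cam,d["point"]); print(cam,n,round(d["score"],2),P.round(4),px(cam,P))
                                                                    ~~^^^^^^^
  File "h.py", line 6, in px
    c=arm.get_calibration(cam); q=np.array(c["rotation"]).T@(np.array(P)-c["origin"]); q=q*[1,-1,-1]; u=np.array(c["mtx"])@q; return (u[:2]/u[2]).round(0)
                                                                                         ~^~~~~~~~~~
TypeError: can't multiply sequence by non-int of type 'numpy.float64'
```

View pics/scene0.png

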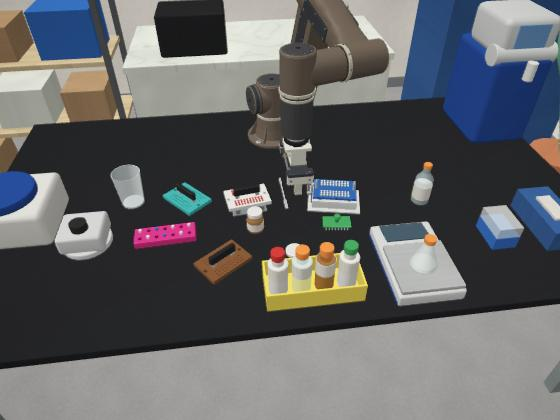

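```bash
python3 - <<'E'
s=open('h.py').read()
s=s.replace('import numpy as np, cv2','import numpy as np, cv2\nfrom scipy.spatial.transform import Rotation as Ro\ndef RM(r):\n    r=np.array(r,float); return r if r.shape==(3,3) else Ro.from_euler("xyz",r).as_matrix()')
s=s.replace('np.array(c["rotation"])','RM(c["rotation"])').replace('(np.array(P)-c["origin"])','(np.array(P)-np.array(c["origin"]))').replace('q=q*[1,-1,-1]','q=q*np.array([1,-1,-1])')
open('h.py','w').write(s)
E
python3 - <<'E'
from h import *
print(arm.get_calibration("scene"))
for c in("scene","side"):
    save(c,c+"0.png")
    lm(c,["caps","caps_grip","filler","dowel_a","dowel_b","lever_grip","lever_hinge","rest"])
print(arm.get_state())
E
```

```text
{'mtx': array([[441.06360562,   0.        , 281.40346595],
       [  0.        , 441.06360562, 203.62566884],
       [  0.        ,   0.        ,   1.        ]]), 'origin': array([ 1.78764787, -0.18533852,  1.09719414]), 'rotation': array([0.86710032, 0.003698  , 1.44078696])}
scene caps 0.82 [ 0.4346 -0.3848 -0.0028] [187. 201.]
scene caps 0.76 [ 0.4934 -0.1544  0.028 ] [246. 199.]
scene caps 0.73 [ 0.7783 -0.2551  0.0012] [222. 262.]
scene caps_grip 0.87 [ 0.4949 -0.1524  0.0724] [246. 190.]
scene caps_grip 0.74 [ 0.7782 -0.2515  0.0434] [222. 253.]
scene caps_grip 0.7 [ 0.431  -0.3817  0.0401] [186. 191.]
scene caps_grip 0.26 [ 0.6307 -0.136   0.0014] [254. 228.]
scene filler 0.76 [ 0.5246  0.176  -0.0013] [333. 203.]
scene dowel_a 0.98 [0.5098 0.1146 0.1082] [318. 179.]
scene dowel_a 0.63 [0.5381 0.2477 0.1055] [355. 181.]
scene dowel_b 0.98 [0.5098 0.1146 0.1082] [318. 179.]
scene dowel_b 0.63 [0.5381 0.2477 0.1055] [355. 181.]
scene lever_grip 0.5 [0.5365 0.0377 0.1273] [299. 181.]
scene lever_hinge 0.9 [0.4951 0.0506 0.0479] [300. 191.]
scene lever_hinge 0.56 [ 0.5265  0.1813 
[... 1027 characters left out ...]
]
side rest 0.58 [ 0.488 -0.152 -0.002] [251. 269.]
{'t': 1.0, 'q': array([ 2.88128782e-01,  3.58615801e-01,  1.19144668e-02, -2.73189227e-05,
       -1.22410096e+00, -2.88108302e-01]), 'qd': array([-0.00082867,  0.00073717,  0.00053555, -0.00035621, -0.00036479,
       -0.00121707]), 'joint_efforts': array([-6.49702979e-04, -5.82393193e+01,  2.93304330e+01,  7.00266212e+00,
        1.23659291e-02, -2.93074493e-05]), 'eef_pos': array([6.74980966e-01, 1.18777879e-05, 2.26552398e-01]), 'ee_rot': array([ 3.14157964e+00,  2.29400593e-05, -1.57078513e+00]), 'force': array([0.15815912, 0.0433974 , 0.86714697]), 'moment': array([-0.00014169,  0.02665051, -0.02386859]), 'width': 0.08758857830824027}
```

View pics/side0.png

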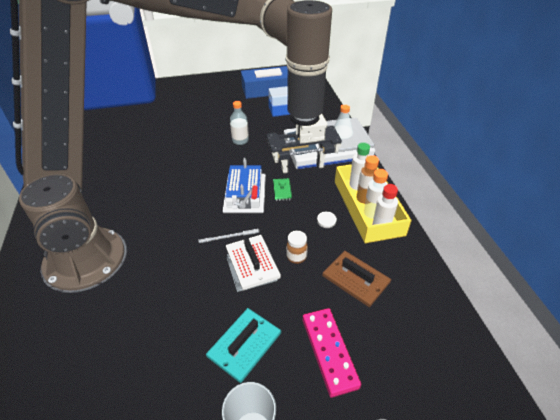

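Candidates for the cap plate are teal (187,201), brown (222,253) and white with red caps on the rest (246,190). I choose the white one. The filler's yaw is about -12°. I'll do the lever first and go above it.

>>> {"op": "drive_tool", "data": {"targets": [[-0.8,0.3,0,0,0,-0.5],[-0.8,0.3,0,0,0,-0.5],[-0.8,0.3,0,0,0,-0.5],[-0.8,0.1,0,0,0,-0.5],[0,0,0,0,0,0]], "claw": 1}}

```text
t: 1.62
eef_pos: [0.5455, 0.0402, 0.2274]
ee_rot: [-3.141, 0.001, -1.78]
force: [1.6, 0.1, 0.4]
width: 0.0876
```

Run:
```python
from h import *
im,d=save("wrist","w1.png")
lm("wrist",["dowel_a","lever_grip","lever_hinge","filler"])
lm("wrist",["caps","caps_grip"])
s=arm.get_state();print(s["t"],s["eef_pos"],s["ee_rot"],s["force"])
c=arm.get_calibration("wrist");print(c["origin"],c["rotation"],px("wrist",s["eef_pos"]))
```

```text
wrist dowel_a 0.76 [0.5065 0.1142 0.1103] [337. 273.]
wrist lever_grip 0.61 [0.5401 0.0393 0.1244] [284. 206.]
wrist filler 0.56 [ 0.5194  0.1773 -0.0065] [319. 277.]
1.975 [0.54744935 0.03984117 0.2261696 ] [ 3.14107715e+00 -4.30046804e-04 -1.78049197e+00] [-0.70024573 -0.06208299  0.28772678]
[ 0.53093704 -0.03583069  0.38456301] [-2.90425618e-01 -1.39708208e-03  2.93178720e+00] [274. 266.]
```

View pics/w1.png

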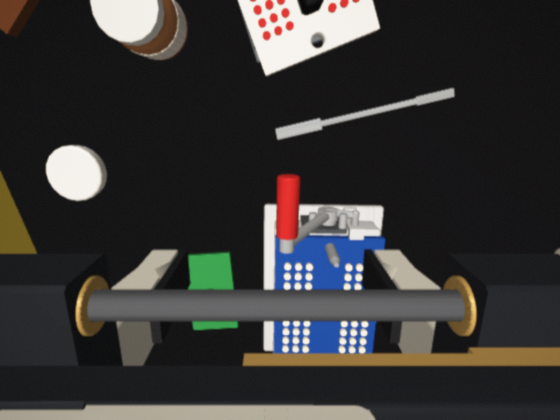

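>>> {"op": "drive_tool", "data": {"targets": [[-0.18,-0.02,0,0,0,0],[0,0,0,0,0,0],[0,0,-1,0,0,0],[0,0,-1,0,0,0],[0,0,-1,0,0,0]], "claw": 0.5}}

```text
t: 2.6
eef_pos: [0.5399, 0.0392, 0.1057]
ee_rot: [-3.141, 0.001, -1.78]
force: [0.3, 0.9, -0.3]
width: 0.0455
```

>>> {"op": "drive_tool", "data": {"targets": [[-0.4,0.086,0,0,0,0],[-0.4,0.086,0,0,0,0],[-0.4,0.086,0,0,0,0],[-0.4,0.086,0,0,0,0],[0,0,0,0,0,0]]}}

```text
t: 3.22
eef_pos: [0.4776, 0.0542, 0.1099]
ee_rot: [-3.135, 0.004, -1.778]
force: [5.7, -2.6, 4.0]
width: 0.044
```

Run:
```python
from h import *
s=arm.get_state();print(s["t"],s["eef_pos"],s["ee_rot"],s["force"],s["width"])
save("side","s1.png");lm("side",["lever_grip"])
save("scene","c1.png");lm("scene",["lever_grip"])
```

```text
3.225 [0.47761698 0.05421272 0.10985397] [-3.13529592  0.00395012 -1.7780659 ] [ 5.67008318 -2.63347937  3.96911741] 0.04396263782996212
side lever_grip 0.24 [ 0.436  -0.0108 -0.0025] [228. 237.]
scene lever_grip 0.4 [0.489  0.0475 0.1385] [299. 171.]
scene lever_grip 0.25 [ 0.629  -0.1353  0.001 ] [255. 228.]
```

>>> {"op": "drive_tool", "data": {"targets": [[-0.3,0.065,0,0,0,0],[-0.1,0.02,0,0,0,0],[0,0,0,0,0,0]]}}

```text
t: 3.8
eef_pos: [0.4622, 0.0576, 0.1084]
ee_rot: [-3.137, 0.003, -1.779]
force: [8.1, -0.0, 0.5]
width: 0.0438
```

>>> {"op": "drive_tool", "data": {"targets": [[-0.1,0.02,0,0,0,0],[0,0,0,0,0,0],[0,0,0,0,0,0]]}}

```text
t: 4.18
eef_pos: [0.4584, 0.0584, 0.108]
ee_rot: [-3.137, 0.003, -1.779]
force: [8.8, 0.9, -2.9]
width: 0.044
```

>>> {"op": "drive_tool", "data": {"targets": [[-0.1,0.02,0,0,0,0],[0,0,0,0,0,0],[0,0,0,0,0,0]]}}

```text
t: 4.55
eef_pos: [0.4557, 0.0591, 0.1079]
ee_rot: [-3.135, 0.003, -1.779]
force: [17.5, -4.1, -11.3]
width: 0.0438
```

>>> {"op": "drive_tool", "data": {"targets": [[-0.05,0.01,0,0,0,0],[0,0,0,0,0,0]]}}

```text
t: 4.8
eef_pos: [0.4552, 0.0594, 0.1079]
ee_rot: [-3.133, 0.004, -1.779]
force: [27.8, -9.6, -19.6]
width: 0.0441
```

Run:
```python
from h import *
im,d=save("side","s2.png");im=im[130:250,180:340];cv2.imwrite("pics/s2c.png",cv2.resize(im[:,:,::-1],None,fx=4,fy=4))
```

```text
(no output)
```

View pics/s2c.png

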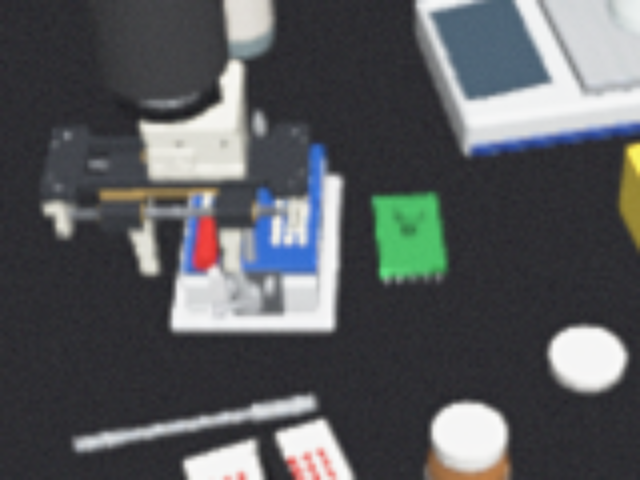

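The lever is at its stop: 28 N with no further travel, and the red grip lies against the pushing finger. Now I'll bring it back.

>>> {"op": "drive_tool", "data": {"targets": [[-0.0,0.0,0,0,0,0],[0.45,-0.096,0,0,0,0],[0.45,-0.096,0,0,0,0],[0.45,-0.096,0,0,0,0],[0.45,-0.096,0,0,0,0]]}}

```text
t: 5.48
eef_pos: [0.5225, 0.0426, 0.1065]
ee_rot: [3.141, -0.0, -1.78]
force: [1.2, -0.4, -1.5]
width: 0.0441
```

>>> {"op": "drive_tool", "data": {"targets": [[0.45,-0.096,0,0,0,0],[0,0,0,0,0,0],[0,0,1,0,0,0],[0,0,1,0,0,0],[0,0,1,0,0,0]]}}

```text
t: 6.1
eef_pos: [0.5385, 0.039, 0.2275]
ee_rot: [3.14, -0.001, -1.78]
force: [0.3, 0.3, -1.1]
width: 0.0438
```

>>> {"op": "drive_tool", "data": {"targets": [[-0.2,-0.9,0,0,0,1],[-0.25,-0.95,0,0,0,1],[-0.25,-0.95,0,0,0,1],[-0.25,-0.95,0,0,0,1],[0,0,0,0,0,0]], "claw": 1}}

```text
t: 6.72
eef_pos: [0.5, -0.1125, 0.2264]
ee_rot: [3.14, 0.001, -1.363]
force: [-0.1, -0.1, 1.2]
width: 0.0855
```

Run:
```python
from h import *
s=arm.get_state();print(s["t"],s["eef_pos"],s["ee_rot"],s["force"],s["width"])
save("side","s3.png");lm("side",["lever_grip","dowel_a"])
save("scene","c3.png");lm("scene",["lever_grip","dowel_a"])
save("wrist","w3.png");lm("wrist",["caps_grip","caps","rest"])
```

```text
6.725 [ 0.49996292 -0.1125065   0.22639268] [ 3.14021726e+00  5.27648430e-04 -1.36300950e+00] [-0.10464405 -0.14012615  1.23717744] 0.08548843774339296
side lever_grip 0.51 [0.5397 0.0421 0.1223] [255. 192.]
side dowel_a 0.95 [0.5029 0.1096 0.1051] [240. 184.]
side dowel_a 0.63 [0.5378 0.2441 0.107 ] [245. 157.]
scene lever_grip 0.58 [0.5369 0.0372 0.1247] [299. 182.]
scene dowel_a 0.86 [0.5348 0.2465 0.1064] [354. 181.]
scene dowel_a 0.57 [0.5068 0.1117 0.1103] [317. 178.]
scene dowel_a 0.49 [ 0.4952 -0.1517  0.07  ] [246. 191.]
wrist caps_grip 0.6 [ 0.4909 -0.1542  0.0741] [297. 149.]
wrist caps 0.91 [ 0.491  -0.1546  0.0256] [294. 143.]
```

View pics/w3.png

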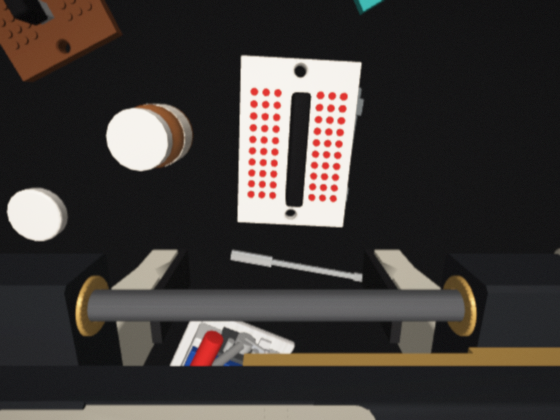

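The white plate with red caps is at (300,140), with holes at (300,70) and (291,213) and the black bar between them. The lever is back at rest. Next I'll measure the pose of the plate and bar.

```bash
cat >> h.py <<'E'
def cloud(d,cam="wrist"):
    c=arm.get_calibration(cam); K=np.array(c["mtx"]); v,u=np.mgrid[:420,:560]
    P=np.stack([(u-K[0,2])/K[0,0]*d,-(v-K[1,2])/K[1,1]*d,-d],-1)
    return P@RM(c["rotation"]).T+np.array(c["origin"])
def rect(P,m,n):
    m=cv2.morphologyEx(m.astype(np.uint8),cv2.MORPH_OPEN,np.ones((3,3)))
    k,l,st,_=cv2.connectedComponentsWithStats(m); i=1+np.argmax(st[1:,4]); q=P[l==i]
    r=cv2.minAreaRect((q[:,:2]*1000).astype(np.float32)); print(n,r,q[:,2].mean(),len(q)); return r
def ray(cam,u,v,z):
    c=arm.get_calibration(cam); K=np.array(c["mtx"]); o=np.array(c["origin"])
    r=RM(c["rotation"])@np.array([(u-K[0,2])/K[0,0],-(v-K[1,2])/K[1,1],-1]); return o+r*(z-o[2])/r[2]
E
python3 - <<'E'
from h import *
im,d=save("wrist","w4.png"); P=cloud(d); z=P[...,2]
print(arm.get_state()["eef_pos"])
roi=np.zeros(z.shape,bool); roi[:240,215:380]=1
rect(P,roi&(abs(z-.044)<.006),"plate"); rect(P,roi&(z>.078)&(z<.095),"bar")
a,b=ray("wrist",300,70,.044),ray("wrist",291,213,.044); print(a,b,(a+b)/2,np.linalg.norm(a-b),np.degrees(np.arctan2(*(b-a)[:2])))
a,b=ray("wrist",302,94,.086),ray("wrist",295,207,.086); print((a+b)/2,np.linalg.norm(a-b))
E
```

```text
[ 0.50184906 -0.11046312  0.22648707]
plate ((490.4981384277344, -152.05984497070312), (110.16608428955078, 160.60382080078125), 9.010156631469727) 0.04480177008402021 16072
bar ((490.5997314453125, -152.39112854003906), (16.063261032104492, 99.87813568115234), 9.044257164001465) 0.08594361659519141 2121
[ 0.50189024 -0.22236542  0.044     ] [ 0.47942904 -0.08561747  0.044     ] [ 0.49065964 -0.15399145  0.044     ] 0.1385803271169987 -9.327687086286836
[ 0.4899088  -0.15230509  0.086     ] 0.09731315292257045
```

>>> {"op": "drive_tool", "data": {"targets": [[-0.14,-0.52,-0.34,0,0,-0.25],[-0.14,-0.52,-0.5,0,0,-0.23],[0,0,-1,0,0,0],[0,0,-1,0,0,0],[0,0,0,0,0,0]], "claw": 1}}

```text
t: 7.9
eef_pos: [0.4884, -0.1525, 0.1106]
ee_rot: [3.136, 0.001, -1.412]
force: [-0.8, 1.0, 1.1]
width: 0.0877
```

>>> {"op": "drive_tool", "data": {"targets": [[0,0,-0.5,0,0,0],[0,0,-0.5,0,0,0],[0,0,-0.5,0,0,0],[0,0,0,0,0,0]]}}

```text
t: 8.4
eef_pos: [0.4909, -0.1524, 0.0535]
ee_rot: [3.141, -0.0, -1.411]
force: [0.9, -0.2, 0.3]
width: 0.0878
```

>>> {"op": "drive_tool", "data": {"targets": [[0,0,0,0,0,0],[0,0,0,0,0,0],[0,0,0,0,0,0],[0,0,0,0,0,0],[0,0,0,0,0,0]], "claw": 0, "newtons": 50}}

```text
t: 9.02
eef_pos: [0.4906, -0.1525, 0.0531]
ee_rot: [-3.142, -0.0, -1.412]
force: [-0.9, -0.7, 0.7]
width: 0.043
```

>>> {"op": "drive_tool", "data": {"targets": [[0,0,0,0,0,0],[0,0,0,0,0,0],[0,0,0,0,0,0],[0,0,0,0,0,0],[0,0,0,0,0,0]]}}

```text
t: 9.65
eef_pos: [0.4907, -0.1525, 0.0529]
ee_rot: [-3.141, -0.0, -1.412]
force: [0.3, 0.4, -1.4]
width: 0.0158
```

>>> {"op": "drive_tool", "data": {"targets": [[0,0,0.3,0,0,0],[0,0,0.7,0,0,0],[0,0,1,0,0,0],[0,0,1,0,0,0],[0,0,0.8,0,0,0]]}}

```text
t: 10.28
eef_pos: [0.4904, -0.1525, 0.2074]
ee_rot: [-3.14, -0.0, -1.412]
force: [1.1, 0.5, -1.9]
width: 0.0158
```

Run:
```python
from h import *
for cam in("scene","side"):
    im,d=save(cam,cam+"5.png"); P=cloud(d,cam); x,y,z=P[...,0],P[...,1],P[...,2]
    near=(abs(x-.522)<.13)&(abs(y-.178)<.13)
    b=near&(z>.058)&(z<.076)
    rect(P,b,cam+" plate"); 
    f=near&(z>.006)&(z<.14); rect(P,f,cam+" all")
    lm(cam,["dowel_a"]); lm(cam,["dowel_a"])
    q=near&(z>.085)&(z<.115)
    for p in P[q]:
        pass
    k,l,st,_=cv2.connectedComponentsWithStats(q.astype(np.uint8))
    for i in range(1,k): print(len(P[l==i]),P[l==i].mean(0),P[l==i].max(0))
ims=[cv2.resize(cv2.imread("pics/%s5.png"%c)[y:y+80,x:x+100],(800,300) if 0 else (375,300),interpolation=cv2.INTER_CUBIC) for c,x,y in(("scene",285,145),("side",200,140))]
cv2.imwrite("pics/d5.png",np.hstack(ims))
```

```text
scene plate ((521.8013305664062, 173.8275604248047), (167.37632751464844, 119.94293975830078), 76.3712158203125) 0.06722661217899994 777
scene all ((520.7420654296875, 167.5760498046875), (215.24758911132812, 142.15670776367188), 76.57341003417969) 0.05205755876255185 1649
scene dowel_a 0.93 [0.5377 0.245  0.1068] [354. 181.]
scene dowel_a 0.6 [0.5094 0.1129 0.108 ] [317. 179.]
scene dowel_a 0.93 [0.5377 0.245  0.1068] [354. 181.]
scene dowel_a 0.6 [0.5094 0.1129 0.108 ] [317. 179.]
12 [0.50721564 0.10877572 0.09555196] [0.51110045 0.11342748 0.10350387]
13 [0.5401228  0.24491374 0.0977037 ] [0.5488325  0.25046942 0.11157406]
13 [0.53309135 0.07375301 0.09901024] [0.54033681 0.07847098 0.11228873]
side plate ((478.51129150390625, 181.11192321777344), (50.84431076049805, 27.28225326538086), 81.416259765625) 0.06712673008111933 66
side all ((480.1556701660156, 211.3551483154297), (112.42558288574219, 28.86507797241211), 85.91969299316406) 0.06404408999302118 70
side dowel_a 0.61 [0.5072 0.1071 0.1077] [242. 184.]
side dowel_a 0.61 [0.5072 0.1071 0.1077] [242. 184.]
```

View pics/d5.png

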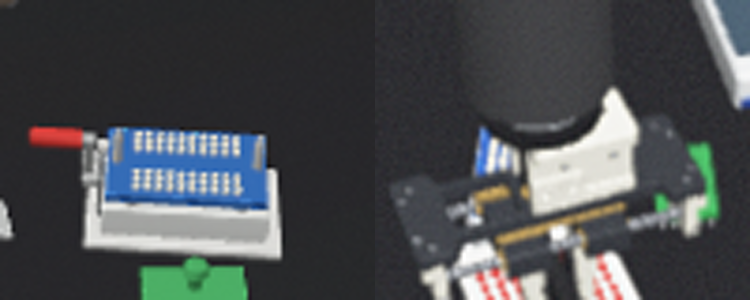

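>>> {"op": "drive_tool", "data": {"targets": [[0.06,0.5,0.25,0,0,0],[0.06,1,0.5,0,0,-0.3],[0.06,1,0,0,0,-0.3],[0.06,1,0,0,0,-0.3],[0.06,1,0,0,0,-0.3]]}}

```text
t: 11.2
eef_pos: [0.5018, 0.0286, 0.2338]
ee_rot: [3.139, -0.001, -1.538]
force: [1.3, -0.7, -2.2]
width: 0.0155
```

>>> {"op": "drive_tool", "data": {"targets": [[0.06,1,0,0,0,-0.3],[0.06,1,0,0,0,-0.3],[0.06,1,0,0,0,-0.3],[0.06,1,0,0,0,-0.3],[0.06,1,0,0,0,-0.3]]}}

```text
t: 11.82
eef_pos: [0.5139, 0.2285, 0.2335]
ee_rot: [3.14, -0.002, -1.695]
force: [-0.6, -0.1, -1.9]
width: 0.0157
```

>>> {"op": "drive_tool", "data": {"targets": [[0.06,1,0,0,0,-0.3],[0.06,1,0,0,0,-0.3],[0.06,0.6,0,0,0,-0.3],[0,0,0,0,0,0],[0,0,0,0,0,0]]}}

```text
t: 12.45
eef_pos: [0.5213, 0.3309, 0.2337]
ee_rot: [3.14, -0.002, -1.788]
force: [-1.3, 0.1, -2.3]
width: 0.0157
```

Run:
```python
from h import *
s=arm.get_state();print(s["t"],s["eef_pos"],s["ee_rot"],s["force"],s["width"])
im,d=save("wrist","w6.png"); P=cloud(d); np.save("P6.npy",P); x,y,z=np.moveaxis(P,-1,0)
near=(abs(x-.522)<.13)&(abs(y-.178)<.15)&(d>0)
rect(P,near&(abs(z-.067)<.007),"body plate")
q=near&(z>.085)&(z<.116)
k,l,st,_=cv2.connectedComponentsWithStats(q.astype(np.uint8))
for i in range(1,k):
    if st[i,4]>8: print(st[i],P[l==i].mean(0))
lm("wrist",["dowel_a","lever_grip"])
```

```text
12.45 [0.52125637 0.33087971 0.23370375] [ 3.14026311e+00 -2.18954596e-03 -1.78814980e+00] [-1.29193288  0.06403012 -2.3496356 ] 0.015691321019198887
body plate ((525.7223510742188, 202.74041748046875), (79.65882110595703, 110.558349609375), 77.49884796142578) 0.06718260507960495 12528
[231  97  11   3  24] [0.53386582 0.24183649 0.09929232]
wrist dowel_a 0.85 [0.5396 0.2473 0.1049] [230. 107.]
wrist lever_grip 0.33 [ 0.6497  0.1588 -0.0017] [120.  44.]
```

View pics/w6.png

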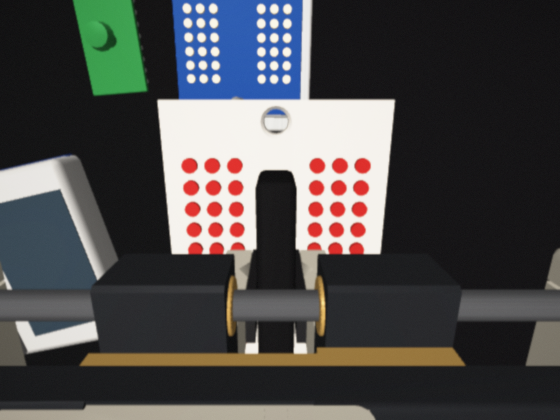

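>>> {"op": "drive_tool", "data": {"targets": [[0.1,0.6,0,0,0,0],[0.1,0.6,0,0,0,0],[0,0,0,0,0,0],[0,0,0,0,0,0]]}}

```text
t: 13.1
eef_pos: [0.5297, 0.3795, 0.2348]
ee_rot: [3.141, -0.0, -1.788]
force: [0.2, 0.8, -2.8]
width: 0.0157
```

Run:
```python
from h import *
s=arm.get_state();print(s["t"],s["eef_pos"],s["ee_rot"],s["force"],s["width"])
im,d=save("wrist","w7.png"); P=cloud(d); x,y,z=np.moveaxis(P,-1,0)
near=(abs(x-.522)<.13)&(abs(y-.178)<.15)&(d>0)
rect(P,near&(abs(z-.067)<.006),"body plate")
q=near&(z>.08)&(z<.116)
k,l,st,_=cv2.connectedComponentsWithStats(q.astype(np.uint8))
for i in range(1,k):
    if st[i,4]>8: print(st[i],P[l==i].mean(0))
lm("wrist",["dowel_a","lever_grip"])
# held plate
m=(z>.205)&(z<.24)&(d>0)&(abs(x-s["eef_pos"][0])<.08)
r=rect(P,m&(np.mgrid[:420,:560][0]<250),"held plate"); print([px("wrist",[p[0]/1000,p[1]/1000,.22]) for p in cv2.boxPoints(r)])
```

```text
13.1 [0.52970833 0.37952557 0.23478267] [ 3.14140515e+00 -3.78098636e-04 -1.78847133e+00] [ 0.15033042  0.80708519 -2.83636011] 0.015739887141672126
body plate ((532.358642578125, 233.40159606933594), (44.287803649902344, 110.02432250976562), 77.25845336914062) 0.06665157618231103 7072
[225  30  15  18 185] [0.53426999 0.24673995 0.09798191]
wrist dowel_a 0.61 [0.5392 0.2459 0.1026] [225.  38.]
held plate ((519.7493286132812, 337.6192626953125), (75.18856048583984, 110.61109924316406), 77.51880645751953) 0.22662237664568743 29700
[array([391., 100.]), array([161., 100.]), array([174., 245.]), array([377., 245.])]
```

View pics/w7.png

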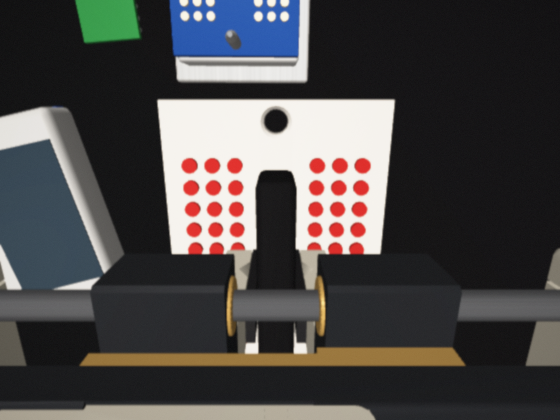

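Relative measurement from the same camera: the held plate must move (-9.1, -202) mm with no turn, so the TCP target is (0.5206, 0.1775).

>>> {"op": "drive_tool", "data": {"targets": [[-0.03,-0.63,0,0,0,0],[-0.03,-0.63,0,0,0,0],[-0.03,-0.63,0,0,0,0],[-0.03,-0.63,0,0,0,0],[-0.03,-0.63,0,0,0,0]]}}

```text
t: 13.88
eef_pos: [0.5237, 0.2516, 0.2352]
ee_rot: [-3.141, 0.0, -1.789]
force: [-0.0, -0.6, -2.5]
width: 0.0159
```

>>> {"op": "drive_tool", "data": {"targets": [[-0.03,-0.63,0,0,0,0],[-0.03,-0.63,0,0,0,0],[-0.02,-0.64,0,0,0,0],[0,0,0,0,0,0],[0,0,0,0,0,0]]}}

```text
t: 14.5
eef_pos: [0.5208, 0.1772, 0.2351]
ee_rot: [-3.141, 0.0, -1.789]
force: [0.5, 0.3, -3.0]
width: 0.0162
```

>>> {"op": "drive_tool", "data": {"targets": [[0,0,-0.8,0,0,0],[0,0,-0.7,0,0,0],[0,0,-0.6,0,0,0],[0,0,0,0,0,0],[0,0,0,0,0,0]]}}

```text
t: 15.12
eef_pos: [0.5213, 0.1782, 0.1519]
ee_rot: [-3.141, 0.0, -1.788]
force: [-0.3, -0.3, -2.3]
width: 0.0155
```

Run:
```python
from h import *
for _ in range(4):
    s=arm.get_state();print(s["t"],s["eef_pos"],s["ee_rot"],s["force"],s["width"]); im,d=arm.grab_frame("scene")
a=im[130:230,270:395]
im,d=save("side","s8.png");b=im[120:220,190:315]
cv2.imwrite("pics/d8.png",cv2.resize(np.hstack([a,b])[:,:,::-1],None,fx=3,fy=3,interpolation=cv2.INTER_CUBIC))
```

```text
15.125 [0.52127333 0.17816653 0.1518863 ] [-3.14058695e+00  4.82919912e-04 -1.78780482e+00] [-0.27225814 -0.32120376 -2.3177367 ] 0.015490728708862474
15.175 [0.52136493 0.17821857 0.15213476] [-3.14022538e+00  1.06861327e-03 -1.78794913e+00] [ 0.87523049 -0.07499746 -2.94453451] 0.016067212075090563
15.225 [0.52133601 0.17814312 0.15221722] [-3.14009862e+00  1.40590654e-03 -1.78818692e+00] [ 0.43860307 -0.24692514 -1.96594831] 0.0157294209472202
15.275 [0.52121853 0.17807851 0.152169  ] [-3.14017672e+00  1.47887056e-03 -1.78829029e+00] [-0.27202433 -0.17507669 -1.39444991] 0.01549433122395558
```

View pics/d8.png

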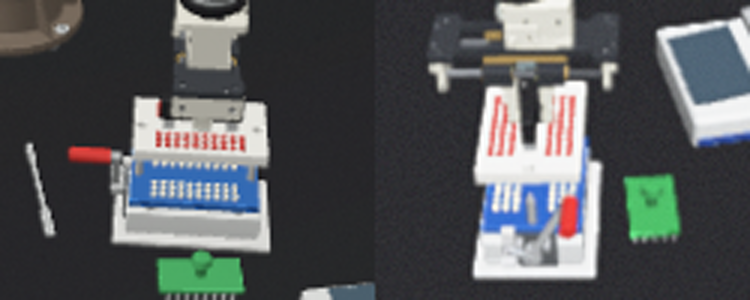

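The plate hangs level about 23 mm over the dowels and the lever is at rest. I'll descend slowly.

>>> {"op": "drive_tool", "data": {"targets": [[-0.015,-0.015,-0.3,0,0,0],[0,0,-0.3,0,0,0],[0,0,-0.1,0,0,0],[0,0,0,0,0,0]]}}

```text
t: 15.88
eef_pos: [0.5198, 0.1767, 0.1223]
ee_rot: [3.141, -0.001, -1.789]
force: [0.2, -0.2, -2.9]
width: 0.0158
```

>>> {"op": "drive_tool", "data": {"targets": [[0,0,-0.1,0,0,0],[0,0,-0.1,0,0,0],[0,0,0,0,0,0]]}}

```text
t: 16.25
eef_pos: [0.5198, 0.1768, 0.1146]
ee_rot: [3.141, -0.0, -1.789]
force: [0.7, 0.5, -2.6]
width: 0.0159
```

>>> {"op": "drive_tool", "data": {"targets": [[0,0,-0.15,0,0,0],[0,0,-0.15,0,0,0],[0,0,-0.15,0,0,0],[0,0,-0.1,0,0,0],[0,0,0,0,0,0]]}}

```text
t: 16.88
eef_pos: [0.5198, 0.1768, 0.0925]
ee_rot: [3.141, -0.001, -1.789]
force: [0.8, -0.1, -1.3]
width: 0.0158
```

>>> {"op": "drive_tool", "data": {"targets": [[0,0,-0.1,0,0,0],[0,0,-0.1,0,0,0],[0,0,0,0,0,0],[0,0,0,0,0,0]], "newtons": 60}}

```text
t: 17.38
eef_pos: [0.5203, 0.1772, 0.0856]
ee_rot: [-3.141, 0.001, -1.788]
force: [-2.0, 0.5, 4.5]
width: 0.0157
```

>>> {"op": "drive_tool", "data": {"targets": [[0,0,-0.05,0,0,0],[0,0,0,0,0,0],[0,0,0,0,0,0]]}}

```text
t: 17.75
eef_pos: [0.5203, 0.1772, 0.0838]
ee_rot: [-3.141, 0.001, -1.788]
force: [-3.0, -0.4, 6.6]
width: 0.0158
```

>>> {"op": "drive_tool", "data": {"targets": [[0,0,-0.05,0,0,0],[0,0,0,0,0,0],[0,0,0,0,0,0]]}}

```text
t: 18.12
eef_pos: [0.5203, 0.1772, 0.082]
ee_rot: [-3.141, 0.001, -1.788]
force: [-3.5, -0.0, 8.8]
width: 0.0158
```

>>> {"op": "drive_tool", "data": {"targets": [[0,0,-0.04,0,0,0],[0,0,0,0,0,0],[0,0,0,0,0,0]]}}

```text
t: 18.5
eef_pos: [0.5204, 0.1772, 0.0809]
ee_rot: [-3.14, 0.001, -1.788]
force: [-4.6, -0.2, 12.6]
width: 0.0157
```

>>> {"op": "drive_tool", "data": {"targets": [[0,0,-0.03,0,0,0],[0,0,0,0,0,0],[0,0,0,0,0,0]]}}

```text
t: 18.88
eef_pos: [0.5204, 0.1772, 0.0808]
ee_rot: [-3.14, 0.001, -1.788]
force: [-9.6, -1.0, 23.6]
width: 0.0158
```

>>> {"op": "drive_tool", "data": {"targets": [[0,0,0,0,0,0],[0,0,0,0,0,0],[0,0,0,0,0,0],[0,0,0,0,0,0]]}}

```text
t: 19.38
eef_pos: [0.5204, 0.1772, 0.0809]
ee_rot: [-3.14, 0.001, -1.788]
force: [-10.0, -0.4, 23.2]
width: 0.0157
```

Run:
```python
from h import *
im,d=save("scene","c9.png"); a=im[130:230,270:395]
P=cloud(d,"scene"); 
im,d=save("side","s9.png");b=im[120:220,190:315]
lm("scene",["lever_grip","caps","caps_grip"]); lm("side",["lever_grip","caps"])
cv2.imwrite("pics/d9.png",cv2.resize(np.hstack([a,b])[:,:,::-1],None,fx=3,fy=3,interpolation=cv2.INTER_CUBIC))
s=arm.get_state();print(s["t"],s["eef_pos"],s["ee_rot"],s["force"],s["width"])
```

```text
scene caps 0.87 [ 0.4326 -0.3842 -0.0034] [187. 200.]
scene caps 0.86 [ 7.826e-01 -2.568e-01 -4.000e-04] [222. 263.]
scene caps 0.81 [0.5198 0.1777 0.0548] [334. 191.]
scene caps_grip 0.96 [ 0.7766 -0.2554  0.0419] [221. 253.]
scene caps_grip 0.73 [ 0.4306 -0.3792  0.0422] [186. 191.]
scene caps_grip 0.66 [0.5265 0.175  0.1005] [335. 182.]
scene caps_grip 0.17 [0.537  0.0379 0.1235] [299. 182.]
side lever_grip 0.73 [0.5388 0.043  0.1237] [255. 192.]
side caps 0.89 [ 0.4297 -0.3817  0.0017] [244. 343.]
side caps 0.88 [ 7.805e-01 -2.527e-01  3.000e-04] [357. 278.]
side caps 0.6 [0.5196 0.174  0.0544] [244. 183.]
19.725 [0.52042168 0.17717893 0.08084584] [-3.13988077e+00  1.03182207e-03 -1.78767948e+00] [-9.69524999 -0.57121038 23.8481442 ] 0.015346991210877684
```

View pics/d9.png

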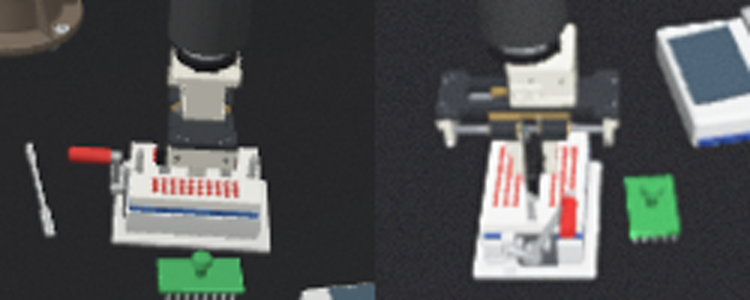

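The plate is seated on both dowels, level and bottomed, with steady force. The lever is at rest and the bystanders haven't moved, so I'm handing in.

```bash
python3 -c "
from station import arm
print(arm.job_done()); s=arm.get_state(); print(s['t'],s['eef_pos'],s['force'])"
```

```text
the job is handed in; nothing more can be done
None
the job is handed in; nothing more can be done
```

The job is done and handed in at about 20 s of robot time, with the gripper still holding the cap plate pressed down.

- **Lever:** I swung it until it would go no further; the force rose to about 28 N along x with no more travel. I then let it spring back, and two cameras put the grip at its starting position within about 3 mm.
- **Cap plate:** I lifted the white plate with red caps, carried it level and lowered it over both dowels with no sideways jam. I then pressed until the body plate bottomed. The tool stopped at z = 0.0808 m, where full press should be about 0.081 m, while the force rose from 12.6 to 23.6 N.
- **Last checks:** The plate was level and the pose and push were steady at about 23.5 N. The grip was set to 60 N, with no sign of the bar slipping. The two look-alike plates had not moved, and the tamper and spatula looked unmoved in the last pictures; I did not check the other bystanders one by one.
- **Disagreements:** About 10 N of sideways force along -x remained while pressing, which I left. The network put the plate's underside at about 0.055 m against the expected 0.058 m, which is within its 4 mm error. In the final scene-camera picture it did not find the lever grip, though the side camera did.

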